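# Switch off and lock up the test instrument's case

## Robot

A 6-joint arm with a two-finger parallel gripper is mounted at the origin on the work surface. World frame = base frame: x ahead of the robot, y to its left, z up, the work surface at z = 0. Lengths are in mm, angles in degrees, forces in N, time in s.
With the tool pointing down it reaches from about 300 to 850 mm from the base axis. Payload 4.2 kg.
Tool frame: the origin (TCP) lies between the finger pads; the fingertips stand 11 mm ahead of it and the grasp point (between the pads) lies 8 mm behind it (env.tips_ahead is the distance from the TCP to the fingertips, in mm); z points along the fingers, y is the line along which they close (so a half turn about z gives the same grasp; the last joint's range is limited). The gripper opens to 91 mm and grips with 3 to 60 N. Pads are 32 mm wide; open, the fingers measure 118 mm over their backs; the gripper's body (76 mm by 178 mm) begins 60 mm behind the grasp point.
Start: joints at [62.109, 18.312, 89.639, -0, 72.044, -1.146], TCP at [258.772, 513.497, 224.976] pointing down, gripper open.
Joint ranges: [-177.97, 177.97], [-48.28, 115.42], [12.27, 149.76], [-77.06, 257.06], [2.81, 150.46], [-146.56, 146.56]. Speed limits (degrees/s): [147.25, 147.25, 180, 180, 180, 180].

## Interface

Orientations are given as [roll, pitch, yaw] about the fixed x, y, z axes, in that order (R = Rz(yaw) Ry(pitch) Rx(roll)).
In Python, from workcell import env, cams gives the robot as it stands.
- The arm moves only by the tool step_arm, never from a script. Its arguments are lists of equal length, an entry for each row: "linear": the shift along the tool's x, y, z in units of 30 cm (1.0 is 30 cm), a list of three; "turn": the turn about the tool's z in units of 360 degrees (1.0 is 360 degrees). In form: {"linear": [[tx, ty, tz], ...], "turn": [turn, ...]}. A call has 1 to 20 rows; each row is the pose to reach, as a shift and turn from the pose commanded when the call began, along the tool's axes at that moment, turning the shorter way round; what a row does not reach only later rows make up. A row lasts 1/8 s, in which the tool goes at most 62.5 mm and 10.7 degrees, less where a joint would pass 70% of its speed; a pose out of reach is approached as far as the arm can. A call with a number of a shift or a turn outside -1 to 1 is refused whole. A call with a gripper value outside its range is refused whole. "fingers" is the closure, from -1 (fully open) to 1 (shut), so that 0 is half open, set as the call begins (left out, the last holds). The fingers move at their own pace and stop on an object; "force" is the grip in N (left out, the last holds). Time passes only in rows, so rows that repeat a pose let the fingers close. It gives the time, the measured TCP pose, the force, the opening and the grip force at its end, in the units of the state.
- env.state(): the state, without advancing time (a new reading comes with each control period).
- cams.grab_frame(name): name is "side" or "top" or "wrist"; returns a dict with "color" (480x640x3 uint8, blue, green, red), "fx", "fy", "cx", "cy" (pixels), "extrinsics" (4x4, takes a point from camera to world coordinates); the wrist camera has in their place "tool_from_camera" (4x4, takes a point from camera to tool coordinates, whose origin is the TCP and whose axes are the flange's). Camera axes: x right, y down, z forward; pixel columns grow to the right and rows downward; lengths in mm; the calibration is good to about 2 mm. A picture is of the moment at which its call begins: read the wrist's pose just before it. There is no depth.
- env.job_done(): hands the job in; it is judged then, once.
The state is a dict: "time_s": time; "qpos": joint angles; "qvel": joint speeds; "effort": joint torques, N m; "ee_pos": TCP position; "ee_rot": TCP orientation; "force": force on the tool from outside, world axes, zero at the start; "torque": the same for the moment, N m; "gripper_width": finger opening in mm; "gripper_force": force on a finger pad.
Only numpy, scipy, OpenCV 4.12 (cv2) and the standard library are available. Lean on these libraries where they do the work, as an engineer would, in place of code of your own. Each camera call takes 0.05 s, during which the arm holds its last target. There are 200 camera calls.

## Task

Put the bench instrument away: first turn its black dial fully anticlockwise to the off stop, then push the case's lid fully shut, and last swing the steel hasp over so that it lies flat on the lid with the catch loop through its slot. Do not knock over or shove the bottle, jar, bellows and small bin standing around the case.

Things in the scene. Friction and masses are not known exactly. Their poses are not given: they have to be found in the camera images.
- case: Blue plastic case, fixed, 170 x 240 mm (its x, y), rim 90 mm high, walls 6 mm. Origin: centre of its underside, z up. Lid hinged along the rim on its +x side; hasp on its -x side, on a steel bracket 60 mm wide reaching x = -113, top z = 100 mm. Inside, a level grey panel at z = 65 mm. Yaw pi/2 +- 0.45: seen from the robot, lid on the left, hasp on the right.
- dial (a joint): Black bar dial on the panel, vertical axis at x = -10, y = 35 mm of the case. Bar 60 mm long (30 either side), 12 wide, hub 32 across, from z = 66 to 86 mm; a white line marks the pointer end. Rad: 0 = off stop (pointer to the case's +y, at the red dot), growing clockwise seen from above, to 4.0; starts 0.9 to 2.4. Takes 0.03 N m, stays where left; push or grip it.
- dial_top (a point): Centre of the dial's top, on its axis, 86 mm above the bench.
- lid (a joint): Blue lid, 170 x 240 x 14 mm, stiff hinge (0.4 N m, stays where left). Rad: 0 = shut, 1.57 = upright, to 2.0; starts 1.55 to 1.88. Hinge axis along the case's y at x = 85, z = 90 mm, in the lid's inner face; shut, it covers z = 90 to 104. Steel catch loop (26 mm long in x, 6 thick, 23 high) on its outer face at mid width, at x = -52 mm of the case when shut.
- lid_edge (a point): Middle of the lid's free edge, on its outer face (170 mm from the hinge, 14 mm off the hinge's plane).
- hasp (a joint): Flat steel strap 105 mm long from its hinge, 44 wide, 5 thick, slot 35 x 20 mm from 30 to 65 mm out; stiff hinge (0.07 N m, stays where left), axis along the case's y at x = -100, y = 0, z = 106.5 mm. Rad: 0 = flat on the shut lid pointing to the case's +x, catch loop through the slot; 1.57 = upright; to 2.7 (leaning away from the case); starts 1.8 to 2.5.
- hasp_tip (a point): Middle of the hasp's free end, 105 mm from its hinge, at half thickness.
- cleaner: Bystander: tall white bottle with blue cap, diameter 64, height 250 mm, loose, upright. Origin: centre of its underside.
- jar: Bystander: amber jar with black cap, diameter 68, height 95 mm, loose. Origin: centre of its underside.
- bellows: Bystander: white ribbed plastic bellows, diameter 68, height 75 mm, loose, upright. Origin: centre of its underside.
- bin: Bystander: small open blue bin, 70 x 60 mm, 45 mm high, loose. Origin: centre of its underside.
- vise: Grey bench vise, fixed, about 100 x 120 mm, 130 mm high, to the right of the case. Origin: centre of its underside.

How it is judged:
By the outcome, as a careful person would: the job done as asked, in the order asked, and still so for the second after the job is handed in, with the robot touching nothing.
It also fails if it takes over 64 s, if anything falls off the work surface, if the arm or the gripper's body presses on something with over 40 N, if the wrist force passes 120 N, or if a joint passes its speed limit or range.

## Working session

There is one attempt and no reset: what is moved stays moved. The work goes in short steps, Python scripts to look and compute and a tool call to move; the robot and the scene stay as the last step left them, time stands still between calls to the robot, and variables do not carry over. Pictures are saved under pics/ and viewed, at most 10 in all, crops included, and the job is handed in when it is done.

Besides the shell and the picture viewer there is one more tool, called after "Call:" by a JSON object that holds its "op" and its "data". step_arm: Moves the arm, as the interface text tells. Its arguments: {"type":"object","properties":{"linear":{"type":"array"},"turn":{"type":"array"},"fingers":{"type":"number"},"force":{"type":"number"}},"required":["linear","turn"]}

```bash
ls; mkdir -p pics; cat > h.py <<'E'
import numpy as np, cv2
from workcell import env, cams
E
python3 - <<'E'
from h import *
s=env.state(); print(s['time_s'],s['ee_pos'],s['ee_rot'],s['qpos'])
for n in ['side','top']:
    f=cams.grab_frame(n); cv2.imwrite(f'pics/{n}0.png',f['color']); np.savez(f'{n}0.npz',**{k:v for k,v in f.items()})
    print(n,f['fx'],f['cx'],f['cy'],np.round(f['extrinsics'],3).tolist())
f=cams.grab_frame('wrist');print(f['fx'],np.round(f['tool_from_camera'],3).tolist())
E
```

```text
pics
0.0 [258.54917536 513.04512605 224.10716991] [-1.79897267e+02 -9.92126444e-04  1.53254093e+02] [ 6.21078065e+01  1.83523623e+01  8.97072712e+01 -1.11771216e-03
  7.20430991e+01 -1.14594193e+00]
side 502.91640435314605 316.91802100256865 241.5769480291798 [[-0.995, -0.044, 0.085, 558.703], [-0.095, 0.533, -0.841, 792.212], [-0.009, -0.845, -0.534, 621.789], [0.0, 0.0, 0.0, 1.0]]
top 448.5943437847345 316.5680019596025 246.46399444863667 [[-0.019, -0.99, 0.138, 514.842], [-1.0, 0.019, 0.0, -80.104], [-0.003, -0.138, -0.99, 960.051], [0.0, 0.0, 0.0, 1.0]]
417.2062649621003 [[-0.001, -0.962, -0.274, 76.907], [1.0, -0.0, -0.0, -0.192], [0.0, -0.274, 0.962, -159.371], [0.0, 0.0, 0.0, 1.0]]
```

View pics/top0.png

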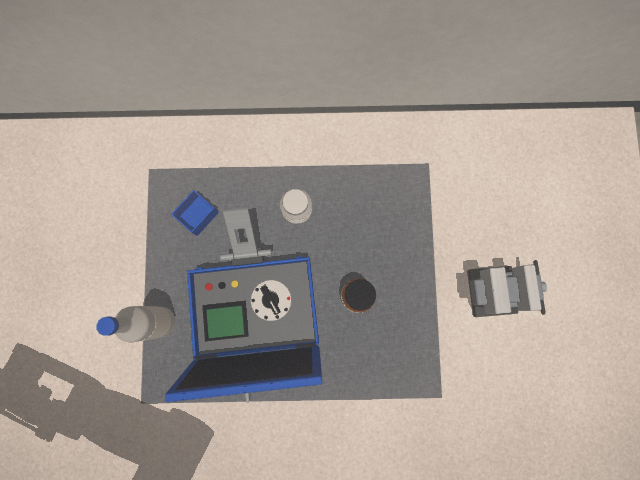

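View pics/side0.png

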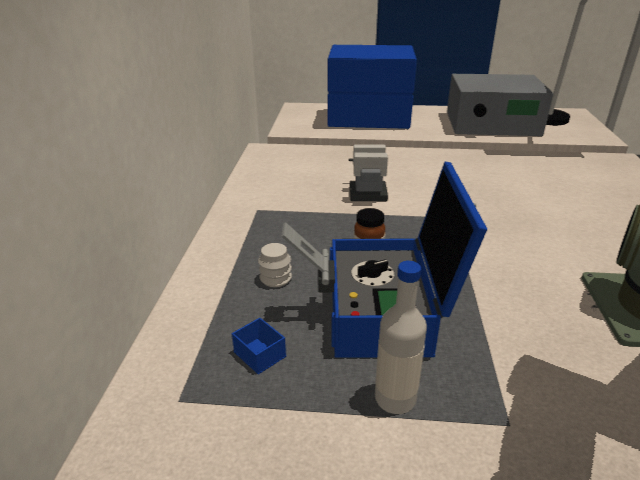

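The lid is on the robot's side at around (245,375) in the top picture and the hasp on the far side, tip near (240,210). So the case yaw is about pi, not the stated pi/2. The dial is at (270,300) with the red dot at (289,298). I'll measure these.

```bash
cat >> h.py <<'E'
def ray(f,px):
    T=f['extrinsics'];d=T[:3,:3]@np.array([(px[0]-f['cx'])/f['fx'],(px[1]-f['cy'])/f['fy'],1]);return T[:3,3],d
def plane(f,px,z):
    o,d=ray(f,px);return o+d*(z-o[2])/d[2]
def tri(f1,p1,f2,p2):
    o1,d1=ray(f1,p1);o2,d2=ray(f2,p2)
    A=np.stack([d1,-d2],1);t=np.linalg.lstsq(A,o2-o1,rcond=None)[0]
    a,b=o1+d1*t[0],o2+d2*t[1];return (a+b)/2,np.linalg.norm(a-b)
E
python3 - <<'E'
from h import *
t=np.load('top0.npz');s=np.load('side0.npz')
a=cv2.resize(t['color'][195:405,160:330],None,fx=3.4,fy=2.8*1.2143,interpolation=cv2.INTER_CUBIC)
a=cv2.resize(t['color'][230:405,160:330],None,fx=3.4,fy=3.4,interpolation=cv2.INTER_CUBIC)
b=cv2.resize(s['color'][155:365,270:490],None,fx=2.8,fy=2.8,interpolation=cv2.INTER_CUBIC)
cv2.imwrite('pics/tz.png',a);cv2.imwrite('pics/sz.png',b)
# dial white disc centroid in both
for n,f,roi in(('t',t,(245,275,300,325)),('s',s,(348,255,398,290))):
    h=cv2.cvtColor(f['color'],cv2.COLOR_BGR2HSV);x0,y0,x1,y1=roi
    m=((h[...,2]>150)&(h[...,1]<60)).astype(np.uint8)[y0:y1,x0:x1]
    c=max(cv2.findContours(m,0,2)[0],key=cv2.contourArea);print(n,cv2.minEnclosingCircle(c),cv2.boundingRect(c),roi)
E
```

```text
t ((25.50943374633789, 25.01886749267578), 20.405784606933594) (6, 5, 40, 41) (245, 275, 300, 325)
s ((24.5, 17.0), 20.718448638916016) (4, 6, 42, 25) (348, 255, 398, 290)
```

View pics/tz.png

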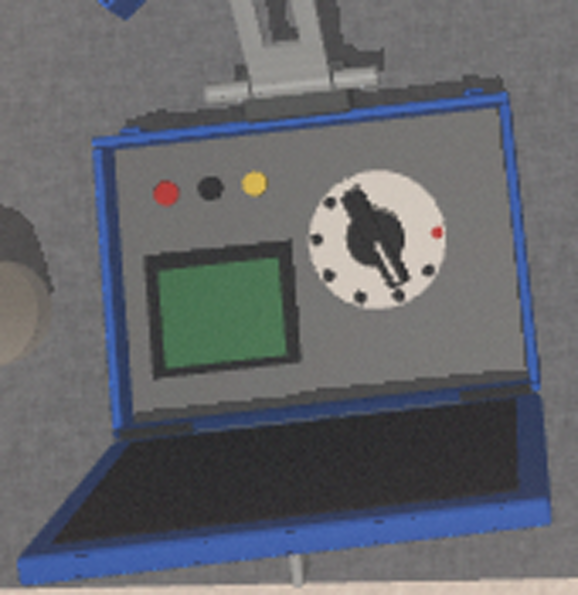

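View pics/sz.png

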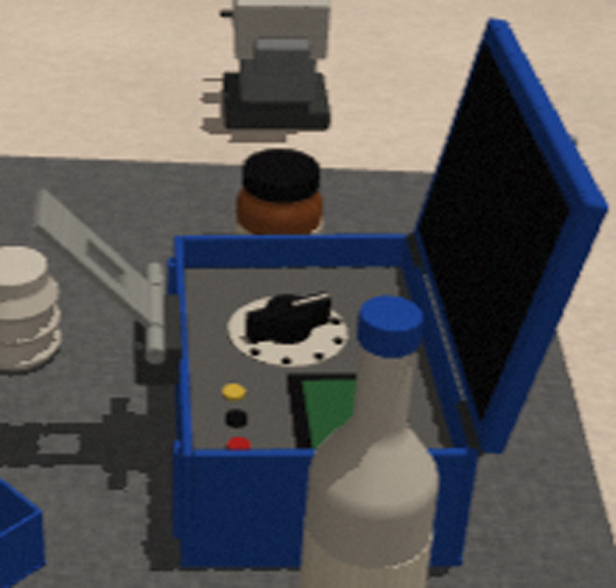

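```bash
python3 - <<'E'
from h import *
t=np.load('top0.npz');s=np.load('side0.npz')
T=lambda x,y:(160+x/3.4,230+y/3.4); S=lambda x,y:(270+x/2.8,155+y/2.8)
R=lambda v:np.round(v,1)
c={k:plane(t,T(*p),90) for k,p in dict(ff_l=(93,138),ff_r=(509,93),n_r=(540,390),n_l=(115,432)).items()}
for k in c:print(k,R(c[k]))
print('sizes',R([np.linalg.norm(c['ff_l']-c['ff_r']),np.linalg.norm(c['ff_r']-c['n_r']),np.linalg.norm(c['n_l']-c['n_r'])]))
yv=c['ff_r']-c['ff_l']; yaw=np.degrees(np.arctan2(-yv[0],yv[1])); print('yaw',yaw, 'centre',R(sum(c.values())/4))
print('tri far-right',tri(t,T(509,93),s,S(176,236)),'far-left',tri(t,T(93,138),s,S(178,455)))
print('dial disc',R(plane(t,(270.5,300),66)),R(plane(s,(372.5,272),66)),tri(t,(270.5,300),s,(372.5,272)))
print('dial top',R(plane(t,T(378,237),86)))
print('reddot',R(plane(t,T(437,232),66)),'pointer',R(plane(t,T(400,285),86)),'tail',R(plane(t,T(352,192),86)))
print('lid R',tri(t,T(550,522),s,S(508,20)),'L',tri(t,T(20,583),s,S(607,207)))
# hasp mask
for n,f,roi in(('t',t,(215,200,270,262)),('s',s,(276,218,332,285))):
    x0,y0,x1,y1=roi;a=f['color'][y0:y1,x0:x1];cv2.imwrite(f'pics/h{n}.png',cv2.resize(a,None,fx=5,fy=5,interpolation=cv2.INTER_CUBIC))
a=cv2.imread('pics/ht.png');b=cv2.imread('pics/hs.png');H=max(a.shape[0],b.shape[0])
p=lambda i:cv2.copyMakeBorder(i,0,H-i.shape[0],0,0,0);cv2.imwrite('pics/hh.png',np.hstack([p(a),p(b)]))
print('bellows',R(plane(t,(295,202),75)),'jar',R(plane(t,(359,295),95)),'bottle cap',R(plane(t,(107,326),250)),'bin',R(plane(t,(195,212),45)))
E
```

```text
ff_l [593.4 172.1  90. ]
ff_r [614.7 -66.3  90. ]
n_r [447.3 -80.8  90. ]
n_l [428.9 156.5  90. ]
sizes [239.3 168.  238. ]
yaw -174.89877980366222 centre [521.1  45.4  90. ]
tri far-right (array([614.17873198, -66.16209914,  83.81275434]), np.float64(2.3774808386953947)) far-left (array([594.62775864, 173.49174592,  85.34135193]), np.float64(1.6410457356330628))
dial disc [534.   13.2  66. ] [532.4  15.5  66. ] (array([533.16422424,  13.36498199,  64.47841953]), np.float64(1.6891102274005954))
dial top [534.1   9.8  86. ]
reddot [536.8 -22.6  66. ] pointer [506.8  -2.6  86. ] tail [559.9  24.5  86. ]
lid R (array([399.65205006, -83.79164636, 250.19008542]), np.float64(3.4508504232066985)) L (array([379.01903858, 154.3129246 , 250.53535115]), np.float64(0.7353855314974392))
bellows [729.5 -38.2  75. ] jar [ 539.6 -159.6   95. ] bottle cap [494.6 249.5 250. ] bin [719.5 171.8  45. ]
```

View pics/hh.png

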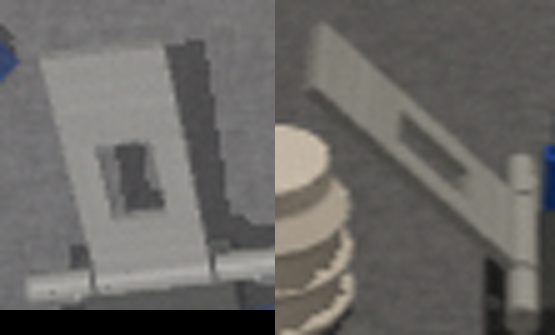

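```bash
cat >> h.py <<'E'
C=np.array([521.1,45.4]);YAW=185.1
def c2w(x,y):
    a=np.radians(YAW);return C+np.array([x*np.cos(a)-y*np.sin(a),x*np.sin(a)+y*np.cos(a)])
def shift(cmd,psi,tgt):
    a=np.radians(psi);d=np.array(tgt)-cmd
    return np.round(np.array([d[0]*np.cos(a)+d[1]*np.sin(a),d[0]*np.sin(a)-d[1]*np.cos(a),-d[2]])/300,4)
E
python3 - <<'E'
from h import *
t=np.load('top0.npz');s=np.load('side0.npz')
w,e=tri(t,(235.4,210.4),s,(284.6,229.6));print('hasp tip',w,e)
d=w[:2]-C;a=np.radians(YAW);print('case',d[0]*np.cos(a)+d[1]*np.sin(a),-d[0]*np.sin(a)+d[1]*np.cos(a))
p=c2w(-48,53);print(p,shift([258.772,513.497,224.976],153.254,[*p,300]))
E
```

```text
hasp tip [689.21603591  62.71096952 180.10981703] 3.070726464237395
case -168.9893219864512 -2.2978797208829924
[573.62136887  -3.12325022] [-1.7122 -1.0655 -0.2501]
```

Call:
{"op": "step_arm", "data": {"linear": [[0,0,-0.2],[0,0,-0.25],[-0.85,-0.53,-0.25],[-0.85,-0.53,-0.25],[-0.85,-0.53,-0.25],[-0.85,-0.53,-0.25],[-0.85,-0.53,-0.25],[-0.85,-0.53,-0.25],[-0.85,-0.53,-0.25]], "turn": [0,0,-0.0885,-0.0885,-0.0885,-0.0885,-0.0885,-0.0885,-0.0885], "fingers": 1, "force": 20}}

```text
time_s: 1.27
ee_pos: [414.7, 256.8, 299.5]
ee_rot: [180.0, -0.1, -174.9]
force: [0.3, -0.0, -0.4]
gripper_width: 4.0
gripper_force: 0.0
```

```bash
python3 - <<'E'
from h import *
s=env.state();print(s['ee_pos'],s['ee_rot'],s['gripper_width'],s['qpos'])
a=np.radians(153.254);d=np.array([-.85,-.53,-.25])*300
c=np.array([258.772,513.497,224.976])+[d[0]*np.cos(a)+d[1]*np.sin(a),d[0]*np.sin(a)-d[1]*np.cos(a),-d[2]]
print(c,shift(c,153.254+31.86,[573.6,-3.1,300]))
E
```

```text
[414.66263383 256.81019393 299.54822305] [ 1.79976318e+02 -5.79309773e-02 -1.74938141e+02] 3.956260792207571 [ 3.03891058e+01  8.03746976e+00  9.26472269e+01  4.69966753e-02
  7.93575384e+01 -6.46814372e+01]
[414.93390321 256.74914706 299.976     ] [-4.496e-01 -9.099e-01 -1.000e-04]
```

Call:
{"op": "step_arm", "data": {"linear": [[-0.45,-0.91,0],[-0.45,-0.91,0],[-0.45,-0.91,0],[-0.45,-0.91,0],[-0.45,-0.91,0],[-0.45,-0.91,0],[-0.45,-0.91,0],[-0.45,-0.91,0]], "turn": [0,0,0,0,0,0,0,0]}}

```text
time_s: 2.28
ee_pos: [573.2, -1.1, 300.1]
ee_rot: [180.0, -0.0, -174.7]
force: [0.7, -0.4, -0.6]
gripper_width: 0.6
gripper_force: 0.0
```

```bash
cat >> h.py <<'E'
from scipy.spatial.transform import Rotation as Ro
def wrist(fn):
    s=env.state();f=cams.grab_frame('wrist');T=np.eye(4)
    T[:3,:3]=Ro.from_euler('xyz',s['ee_rot'],degrees=True).as_matrix();T[:3,3]=s['ee_pos']
    f['extrinsics']=T@f['tool_from_camera'];cv2.imwrite(fn,f['color']);np.savez(fn[:-3]+'npz',**f);print(s['time_s'],s['ee_pos']);return f
E
python3 -c "
from h import *
wrist('pics/w1.png')"
```

```text
2.275 [573.18932653  -1.13947132 300.0649913 ]
```

View pics/w1.png

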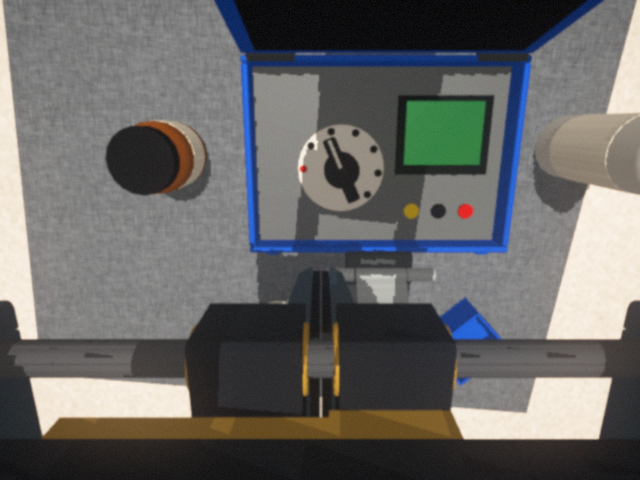

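The dial hub is at (341,171), with the pointer towards (330,138) and the tail at (352,203). The rim corners are at (244,57), (251,251), (508,250) and (528,57).

```bash
python3 - <<'E'
from h import *
f=np.load('pics/w1.npz')
for p,z in (((341,171),86),((330,138),86),((352,203),86),((304,169),66),((244,57),90),((251,251),90),((508,250),90),((528,57),90)):
    q=plane(f,p,z);d=q[:2]-C;a=np.radians(YAW);print(p,np.round(q,1),'case',np.round([d@[np.cos(a),np.sin(a)],d@[-np.sin(a),np.cos(a)]],1))
print(tri(f,(341,171),np.load('top0.npz'),(160+378/3.4,230+237/3.4)))
E
```

```text
(341, 171) [535.   13.3  86. ] case [-11.   33.2]
(330, 138) [507.6   0.8  86. ] case [17.4 43.3]
(352, 203) [562.7  26.2  86. ] case [-39.7  22.8]
(304, 169) [538.4 -20.2  66. ] case [-11.4  66.8]
(244, 57) [449.9 -75.6  90. ] case [ 81.6 114.2]
(251, 251) [615.3 -62.3  90. ] case [-84.2 115.6]
(508, 250) [592.6 174.5  90. ] case [ -82.7 -122.3]
(528, 57) [428.7 155.6  90. ] case [  82.2 -117.9]
(array([535.12776023,  12.28472473,  76.5498658 ]), np.float64(3.487866311534039))
```

Call:
{"op": "step_arm", "data": {"linear": [[0,0,0.2],[0,0,0.4],[0,0,0.55],[0,0,0.65],[0,0,0.7],[0,0,0.72],[0,0,0.72]], "turn": [0,0,0,0,0,0,0]}}

```text
time_s: 3.2
ee_pos: [574.3, -2.9, 84.8]
ee_rot: [-180.0, 0.1, -174.9]
force: [-0.5, -0.3, 0.2]
gripper_width: 0.6
gripper_force: 0.0
```

Sweep the tail: along tool +y, then along +x.

Call:
{"op": "step_arm", "data": {"linear": [[0,0.02,0],[0,0.04,0],[0,0.06,0],[0,0.08,0],[0,0.1,0],[0,0.12,0],[0,0.13,0],[0,0.13,0],[0.015,0.13,0],[0.03,0.13,0],[0.04,0.13,0],[0.05,0.13,0],[0.055,0.13,0],[0.06,0.13,0],[0.06,0.13,0]], "turn": [0,0,0,0,0,0,0,0,0,0,0,0,0,0,0]}}

```text
time_s: 5.08
ee_pos: [558.3, 36.7, 85.4]
ee_rot: [179.8, 0.9, -175.0]
force: [12.6, 10.3, -4.1]
gripper_width: 0.5
gripper_force: 7.6
```

Call:
{"op": "step_arm", "data": {"linear": [[-0.02,0.01,0],[-0.02,0.025,0],[-0.02,0.025,0],[-0.01,0.025,0],[0,0.025,0],[0.005,0.025,0],[0.01,0.025,0],[0.01,0.025,0]], "turn": [0,0,0,0,0,0,0,0]}}

```text
time_s: 6.08
ee_pos: [555.1, 41.7, 84.5]
ee_rot: [-180.0, 0.9, -174.9]
force: [14.6, 1.6, -11.3]
gripper_width: 0.4
gripper_force: 7.3
```

Call:
{"op": "step_arm", "data": {"linear": [[-0.03,0,0],[-0.06,0,0],[-0.06,0,-0.15],[-0.06,0,-0.35],[-0.06,0,-0.55],[-0.06,0,-0.72],[-0.06,0,-0.72],[-0.06,0,-0.72]], "turn": [0,0,0,0,0,0,0,0]}}

```text
time_s: 7.08
ee_pos: [565.8, 42.8, 298.9]
ee_rot: [180.0, -0.1, -174.9]
force: [-0.6, 0.6, -0.4]
gripper_width: 0.6
gripper_force: 0.0
```

```bash
python3 - <<'E'
from h import *
f=wrist('pics/w2.png')
cv2.imwrite('pics/w2z.png',cv2.resize(f['color'][90:240,240:440],None,fx=4,fy=4,interpolation=cv2.INTER_CUBIC))
E
```

```text
7.075 [565.75242573  42.76266753 298.93939631]
```

View pics/w2z.png

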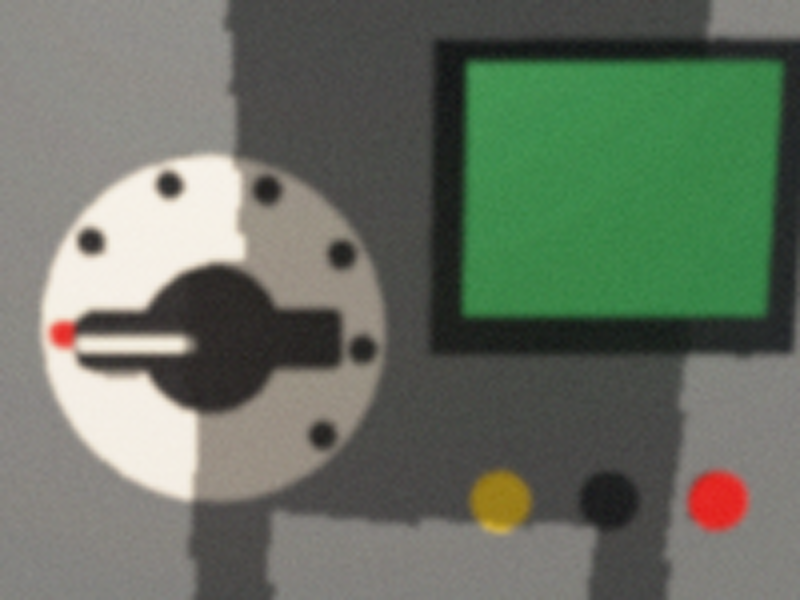

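The pointer, at (75,342) in the crop, sits on the red dot at (63,335), so the dial is off. Next I'll go over and behind the lid.

Call:
{"op": "step_arm", "data": {"linear": [[0,0,-0.05],[0.2,-0.05,-0.05],[0.4,-0.1,-0.05],[0.55,-0.14,-0.05],[0.66,-0.158,-0.05],[0.686,-0.159,-0.05],[0.686,-0.159,-0.05],[0.686,-0.159,0.1],[0.686,-0.159,0.18],[0.686,-0.159,0.21],[0.686,-0.159,0.21]], "turn": [0,0,0,0,0,0,0,0,0,0,0]}}

```text
time_s: 8.5
ee_pos: [366.7, -22.8, 236.8]
ee_rot: [180.0, -0.0, -174.9]
force: [-0.8, -0.8, -0.1]
gripper_width: 0.2
gripper_force: 0.0
```

Call:
{"op": "step_arm", "data": {"linear": [[-0.04,0,0],[-0.08,0,0.005],[-0.12,0,0.01],[-0.16,0,0.012],[-0.2,0,0.015],[-0.23,0,0.017],[-0.275,0,0.023],[-0.317,0,0.03],[-0.357,0,0.045],[-0.397,0,0.06],[-0.435,0,0.083],[-0.473,0,0.107]], "turn": [0,0,0,0,0,0,0,0,0,0,0,0]}}

```text
time_s: 10.0
ee_pos: [507.9, -10.2, 204.2]
ee_rot: [180.0, -0.0, -174.9]
force: [-1.9, -0.1, 0.1]
gripper_width: 0.2
gripper_force: 0.9
```

Call:
{"op": "step_arm", "data": {"linear": [[-0.032,0,0.028],[-0.06,0,0.06],[-0.085,0,0.095],[-0.11,0,0.13],[-0.13,0,0.17],[-0.144,0,0.21],[-0.155,0,0.25],[-0.162,0,0.28],[-0.164,0,0.296],[-0.164,0,0.304],[-0.164,0,0.31],[-0.164,0,0.31]], "turn": [0,0,0,0,0,0,0,0,0,0,0,0]}}

```text
time_s: 11.5
ee_pos: [556.2, -5.9, 115.2]
ee_rot: [-180.0, 0.1, -174.9]
force: [-5.6, 1.0, 19.3]
gripper_width: 0.3
gripper_force: 9.6
```

Call:
{"op": "step_arm", "data": {"linear": [[0,0,-0.15],[0,0,-0.35],[0,0,-0.53],[-0.2,0.06,-0.53],[-0.4,0.12,-0.53],[-0.57,0.187,-0.53],[-0.57,0.187,-0.53],[-0.57,0.187,-0.53],[-0.57,0.187,-0.53],[-0.57,0.187,-0.53],[-0.57,0.187,-0.53],[-0.57,0.187,-0.53],[-0.57,0.187,-0.53]], "turn": [0,0,0,0.03,0.06,0.09,0.12,0.15,0.18,0.21,0.24,0.25,0.25]}}

```text
time_s: 13.12
ee_pos: [721.4, 65.1, 270.6]
ee_rot: [-180.0, 0.0, 95.2]
force: [0.9, -0.1, 0.2]
gripper_width: 0.5
gripper_force: 0.0
```

```bash
python3 - <<'E'
from h import *
s=env.state();print(s['ee_pos'],s['ee_rot'],s['time_s'])
C[:]=[521.6,46];a=np.radians(YAW);d=s['ee_pos'][:2]-C
print('case',d@[np.cos(a),np.sin(a)],d@[-np.sin(a),np.cos(a)])
f=cams.grab_frame('side');cv2.imwrite('pics/s2.png',f['color'])
E
```

```text
[721.36227102  65.10189584 270.6000679 ] [-1.79972905e+02  3.83078066e-03  9.51615420e+01] 13.125
case -200.6694748532389 -1.2685460636508654
```

View pics/s2.png

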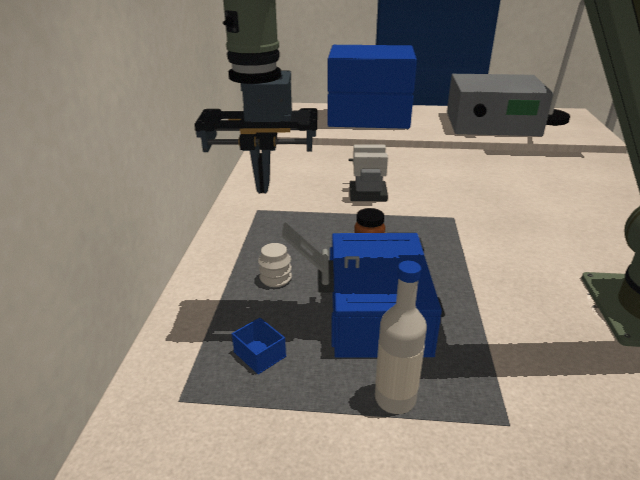

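The lid is shut, with the loop on its top near (352,262), and the fingers are beyond the hasp tip at (288,228). I'll go down behind the hasp.

Call:
{"op": "step_arm", "data": {"linear": [[0,0.017,0.1],[0,0.017,0.2],[0,0.017,0.28],[0,0.017,0.305],[0,0.017,0.305]], "turn": [0,0,0,0,0]}}

```text
time_s: 13.8
ee_pos: [726.7, 65.7, 179.4]
ee_rot: [-180.0, -0.0, 95.1]
force: [-0.0, 0.3, 0.5]
gripper_width: 0.3
gripper_force: 0.0
```

Call:
{"op": "step_arm", "data": {"linear": [[0,-0.04,0],[0,-0.077,-0.005],[0,-0.105,-0.02],[0,-0.13,-0.035],[0,-0.158,-0.052],[0,-0.183,-0.069],[0,-0.217,-0.08],[0,-0.25,-0.09],[0,-0.28,-0.097],[0,-0.313,-0.102],[0,-0.343,-0.102],[0,-0.373,-0.1],[0,-0.403,-0.096],[0,-0.433,-0.092]], "turn": [0,0,0,0,0,0,0,0,0,0,0,0,0,0]}}

```text
time_s: 15.55
ee_pos: [596.6, 54.1, 206.8]
ee_rot: [-180.0, -0.0, 95.1]
force: [0.7, 0.5, -0.2]
gripper_width: 0.6
gripper_force: 0.3
```

```bash
python3 - <<'E'
from h import *
f=cams.grab_frame('side');cv2.imwrite('pics/s3.png',cv2.resize(f['color'][120:320,220:460],None,fx=2.8,fy=2.8))
E
```

```text
(no output)
```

View pics/s3.png

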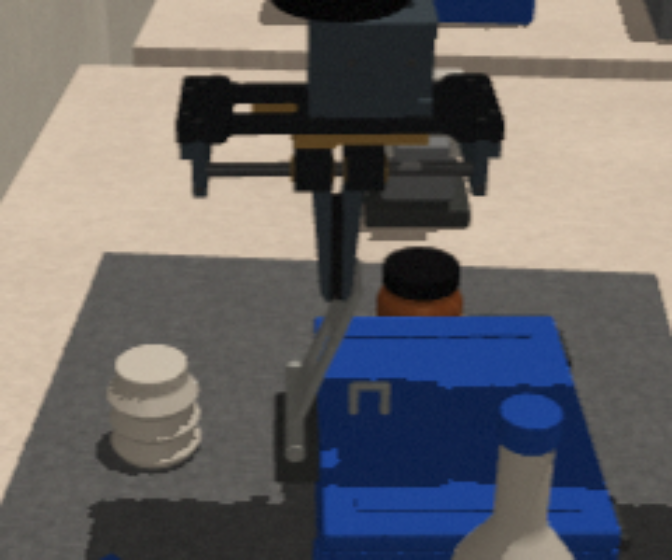

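The strap, tip near (355,275) in the crop, now leans over the lid with the fingertips behind it. I'll follow it down.

Call:
{"op": "step_arm", "data": {"linear": [[0,-0.04,0.018],[0,-0.08,0.04],[0,-0.115,0.073],[0,-0.147,0.11],[0,-0.17,0.15],[0,-0.19,0.193],[0,-0.198,0.225],[0,-0.203,0.26],[0,-0.203,0.285],[0,-0.203,0.295],[0,-0.203,0.305],[0,-0.203,0.312],[0,-0.203,0.312]], "turn": [0,0,0,0,0,0,0,0,0,0,0,0,0]}}

```text
time_s: 17.23
ee_pos: [536.5, 48.7, 119.4]
ee_rot: [179.9, -0.0, 95.1]
force: [-13.1, -0.4, 38.7]
gripper_width: 0.3
gripper_force: 19.4
```

Call:
{"op": "step_arm", "data": {"linear": [[0,0,-0.1],[0,0,-0.3],[0,0,-0.5],[0,0.1,-0.6],[0,0.3,-0.6],[0,0.4,-0.6],[0,0.4,-0.6]], "turn": [0,0,0,0,0,0,0]}}

```text
time_s: 18.1
ee_pos: [657.7, 59.5, 291.6]
ee_rot: [-179.9, -0.0, 95.1]
force: [-0.0, 0.5, -0.0]
gripper_width: 0.5
gripper_force: 0.0
```

```bash
python3 - <<'E'
from h import *
f=cams.grab_frame('side');cv2.imwrite('pics/s4.png',cv2.resize(f['color'][200:380,220:460],None,fx=3.2,fy=3.2))
E
```

```text
(no output)
```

View pics/s4.png

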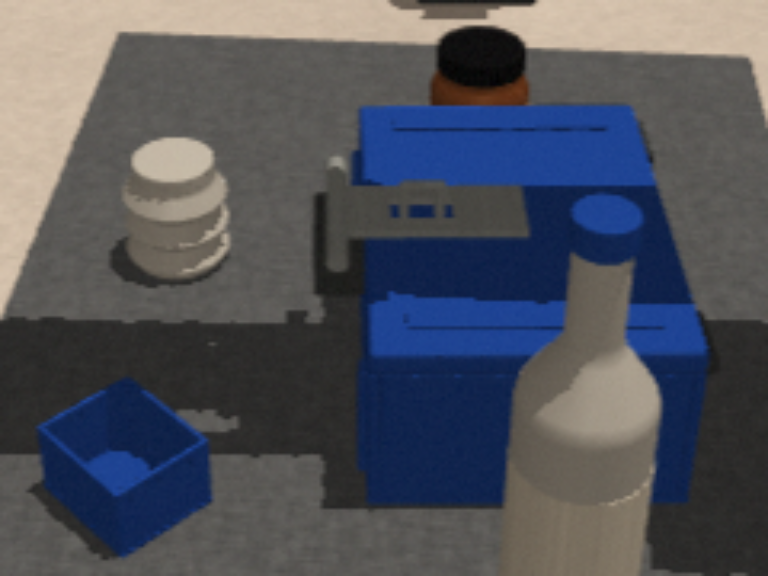

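The hasp lies flat, with the loop standing through its slot at about (422,200). The lid is shut and the bystanders look undisturbed.

```bash
python3 -c "
from h import *
print(env.job_done())"
```

```text
the job is handed in; nothing more can be done
None
```

The dial is at its off stop, the lid is shut and the hasp lies flat with the catch loop through its slot; I handed the job in at about 18 s, with the bottle, jar, bellows and bin looking undisturbed in the last picture.

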